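Extend the pipe rest to its next hole and lay the pipe on it

TASK

Pull the pipe rest's telescoping bar out by its orange handle until its sprung yellow button pops up through the next hole, the one banded in blue, and prove that it is locked with a steady outward tug of about 18 N at the handle for half a second, never straining the button with more than 22 N. Then lift the orange pipe from its wooden chocks and lower it, without dropping it, into the two black V saddles of the rest so that it lies across both with its ends overhanging, and let go. Leave the other things on the bench where they are.

Things in the scene. Friction and masses are not known exactly. Their poses are not given: they have to be found in the camera images.
- stand: Pipe rest fixed to the bench. Origin: bench level under the middle of its grey base plate (200 x 90 x 8 mm); x axis: the tube axis, pointing outward (the way the bar is pulled); z up. Square steel sleeve 34 x 34 mm from x = -80 to +80 mm, axis 45 mm and top face 62 mm up. A pipe lying in both saddles has its axis 128 mm up, straight over the tube axis; its middle belongs near x = +34 mm.
- next_hole (a point): Centre of the middle (blue banded) hole, on the sleeve's top face, 62 mm above the bench, at x = +15 mm in the stand's frame. The top wall is 4 mm thick with three 12 mm square holes at x = -35, +15 and +65 mm. At the start the button is hidden under the wall between the first and the middle hole.
- fixed_saddle (a point): Lowest point of the black V saddle fixed on the sleeve, 100 mm above the bench, at x = -60 mm in the stand's frame. 90 degree V open to the top, 16 mm wide along the tube, arms reaching 130 mm up and 30 mm to each side.
- bar_saddle (a point): Lowest point of the equal V saddle on the telescoping bar, 100 mm above the bench, at x = +78 mm + the extension value in the stand's frame (about +128 mm when locked in the middle hole, 188 mm from the fixed saddle).
- extension (a joint): Travel of the telescoping bar (24 x 24 mm) in m, growing outward along the stand's x; starts at 0.020 to 0.030. The button sits up to 8 mm either way of its nominal place on the bar, so it locks in the middle hole somewhere from 0.042 to 0.058: feel for it. Sliding takes about 5 N. Once locked the bar has 1 mm of play each way, then stops hard; arriving faster than 2 cm/s jars the button.
- grip (a point): Point on the axis of the orange upright handle block at the bar's outer end, 85 mm above the bench. The block is 22 mm along the tube, 30 mm across it, stands from 56 to 100 mm above the bench, with upright sides, at x = +133 mm + the extension value in the stand's frame, 55 mm outward of the bar's saddle.
- pipe: Orange drain pipe, 40 mm diameter, 250 mm long, about 0.35 kg. Origin at its middle on its axis; its x axis runs along the pipe. It starts lying on two wooden chocks, its axis 30 mm above the bench; the chocks are 85 mm each side of its middle and 30 mm wide, with stops up to 22 mm high; a 6 mm thick slat joins them under the pipe.
- button (a joint): How far the sprung button (yellow, 10 mm thick, round top) on the bar is pushed in, in m: about 0.009 when hidden under the sleeve's wall, as at the start; 0 when popped up through a hole, standing 5 mm proud of the sleeve. Its spring pushes up with 2 N popped up and 6 N under the wall. The strain on the locked button is the pull on the handle less about 4 N of tube friction.

How it is judged:
By the outcome, as a careful person would: the job done as asked, in the order asked, and still so for the second after the job is handed in, with the robot touching nothing.
It also fails if it takes over 72 s, if anything falls off the work surface, if the arm or the gripper's body presses on something with over 40 N, if the wrist force passes 120 N, or if a joint passes its speed limit or range.

ROBOT

A 6-joint arm with a two-finger parallel gripper is mounted at the origin on the work surface. World frame = base frame: x ahead of the robot, y to its left, z up, the work surface at z = 0. Lengths are in m, angles in degrees, forces in N, time in s.
With the tool pointing down it reaches from about 0.25 to 0.725 m from the base axis. Payload 9.7 kg.
Tool frame: the origin (TCP) lies at the very end of the fingers, on their centre line; the grasp point (between the pads) lies 19 mm behind it; z points along the fingers, y is the direction in which the jaws open and shut (so a half turn about z gives the same grasp; the last joint's range is limited). The gripper opens to 85 mm and grips with 20 to 120 N. Pads are 22 mm wide; open, the fingers measure 114 mm over their backs; the gripper's body (76 mm by 85 mm) begins 54 mm behind the grasp point. The pads swing forward as they close: fully open they stand 13 mm farther back than shut.
Start: joints at [-75.573, 4.979, 10.078, 95.1, 0, 90], TCP at [0.137, -0.533, 0.231] pointing down, gripper open.
Joint ranges: [-179.16, 179.16], [-48.56, 103.87], [-65.8, 70.77], [-126.05, 130.52], [-82.76, 87.17], [-180, 180]. Speed limits (degrees/s): [127.2, 127.2, 147.25, 180, 180, 180].

INTERFACE

Orientations are given as [roll, pitch, yaw] about the fixed x, y, z axes, in that order (R = Rz(yaw) Ry(pitch) Rx(roll)).
In Python, from workcell import bot gives the robot as it stands. The module is installed in compiled form; this text tells all that it offers.
- The arm moves only by the tool step_arm, never from a script. Its arguments are lists of equal length, an entry for each row: "dr": the turn, a rotation vector about the tool's x, y, z in rad, a list of three; "xyz": the shift along the tool's x, y, z in units of 40 mm (1.0 is 40 mm), a list of three; "gripper": the opening, from 0 (shut) to 1 (fully open). In form: {"dr": [[wx, wy, wz], ...], "xyz": [[x, y, z], ...], "gripper": [gripper, ...]}. A call has exactly 8 rows; each row is the pose to reach, as a shift and turn from the pose commanded when the call began, along the tool's axes at that moment; what a row does not reach only later rows make up. A row lasts 1/10 s, in which the tool goes at most 50 mm and 8.59 degrees, less where a joint would pass 70% of its speed; a pose out of reach is approached as far as the arm can. A call with a gripper value outside its range is refused whole. The fingers move at their own pace and stop on an object; "squeeze" is the grip in N (left out, the last holds). Time passes only in rows, so rows that repeat a pose let the fingers close, or fill a call up. It gives the time, the measured TCP pose, the force and the opening at its end, in the units of the state.
- bot.get_obs(): the state, without advancing time (a new reading comes with each control period).
- bot.camera(name): name is "side" or "top"; returns a dict with "image" (384x512x3 uint8, red, green, blue), "camera_matrix" (3x3 intrinsics, pixels), "k1" (the pictures are not rectified: a ray, as slopes to the right and down, at radius r is drawn at 1 + k1 r^2 times it, then the intrinsics apply), "R" (3x3) and "t" (3): a world point X has camera coordinates R X + t. Camera axes: x right, y down, z forward; pixel columns grow to the right and rows downward; lengths in m; the calibration is good to about 2 mm. A picture is of the moment at which its call begins. There is no depth.
- bot.job_done(): hands the job in, once; it reports no verdict.
Trained networks look in a picture, given as the dict that the camera call returned (one of the last four; its "shot" number tells which), for a name from the list of things; names that differ only in an ending like _2 or _b are one class to them, and where a whole thing is asked for, a point or a joint stands for the part that bears it (a point fixed in the world has none). Each returns a list of dicts, best first, with "p" (0 to 1); they miss things now and then, are a little off and sometimes report something else, mostly with a low value. They report only what shows in the picture. A call takes as long as a camera call.
- bot.regions_of(picture, thing): "region" (384x512 bool, what is visible of it) and "box" ([centre column, centre row, width, height] in pixels, round what is visible of it).
The state is a dict: "time": time; "q": joint angles; "qd": joint speeds; "joint_efforts": joint torques, N m; "ee_pos": TCP position; "tcp_rot": TCP orientation; "wrist_force": force on the tool from outside, world axes, zero at the start; "torque": the same for the moment, N m; "opening": finger opening in m.
Only numpy, scipy, OpenCV 4.12 (cv2) and the standard library are available. Lean on these libraries where they do the work, as an engineer would, in place of code of your own. Each camera call takes 0.05 s, during which the arm holds its last target.

## Working session

There is one attempt and no reset: what is moved stays moved. The work goes in short steps, Python scripts to look and compute and a tool call to move; the robot and the scene stay as the last step left them, time stands still between calls to the robot, and variables do not carry over. Pictures are saved under pics/ and viewed, and the job is handed in when it is done.

Besides the shell and the picture viewer there is one more tool, called by a JSON object that holds its "api" and its "payload". step_arm: Moves the arm, as the interface text tells. Its arguments: {"type":"object","properties":{"dr":{"type":"array"},"xyz":{"type":"array"},"gripper":{"type":"array"},"squeeze":{"type":"number"}},"required":["dr","xyz","gripper"]}

```bash
mkdir -p pics; cat > h.py <<'E'
import numpy as np, cv2
from workcell import bot
from scipy.spatial.transform import Rotation as Ro
def save(c,n): cv2.imwrite('pics/'+n,c['image'][:,:,::-1])
def ray(c,u,v):
    K=np.array(c['camera_matrix']);k=c['k1'];R=np.array(c['R']);t=np.array(c['t'])
    x=cv2.undistortPoints(np.array([[[u,v]]],float),K,np.array([k,0,0,0,0.]))[0,0]
    o=-R.T@t; d=R.T@np.array([x[0],x[1],1]); return o,d
def atz(c,u,v,z):
    o,d=ray(c,u,v); return o+d*(z-o[2])/d[2]
def proj(c,X):
    X=np.atleast_2d(np.array(X,float))
    p,_=cv2.projectPoints(X,cv2.Rodrigues(np.array(c['R']))[0],np.array(c['t'],float),np.array(c['camera_matrix']),np.array([c['k1'],0,0,0,0.]))
    return p[:,0]
E
python3 - <<'E'
from h import *
print(bot.get_obs())
for n in ('top','side'):
    c=bot.camera(n); save(c,n+'0.png')
    print(n,c['camera_matrix'],c['k1'],c['R'],c['t'])
    np.save(n+'0.npy',{k:c[k] for k in c},allow_pickle=True)
    for th in ('stand','next_hole','fixed_saddle','bar_saddle','grip','pipe','button'):
        for r in bot.regions_of(c,th)[:2]:
            m=r['region'];ys,xs=np.nonzero(m); print(th,round(r['p'],2),np.round(r['box'],1),m.sum(), xs.mean().round(1),ys.mean().round(1))
E
```

```text
{'time': 0.0, 'q': array([-7.55734408e+01,  5.01241590e+00,  1.00329225e+01,  9.51005012e+01,
        1.05876813e-03,  8.99992511e+01]), 'qd': array([ 0.03886582,  0.00016711,  0.12595392, -0.01947741,  0.06906251,
        0.09389166]), 'joint_efforts': array([ 9.01668063e-04, -5.20384312e+01,  4.64811873e+01,  1.60835381e-02,
        1.71246347e-05,  7.06814873e-06]), 'ee_pos': array([ 0.13697063, -0.5324195 ,  0.23055674]), 'tcp_rot': array([-1.79920005e+02, -1.05981264e-03,  1.44273066e+01]), 'wrist_force': array([-0.36685035,  0.57365526, -0.88136922]), 'torque': array([-0.00519385, -0.02471251,  0.00845946]), 'opening': 0.08495391455077121}
top [[483.12005215   0.         258.04745459]
 [  0.         483.12005215 184.15864528]
 [  0.           0.           1.        ]] -0.21010717526796696 [[ 2.61752015e-02 -9.99652827e-01  3.01409069e-03]
 [-9.96052262e-01 -2.63365222e-02 -8.47719246e-02]
 [ 8.48218747e-02 -7.83269645e-04 -9.96395823e-01]] [-0.11774484  0.55952418  1.08524005]
stand 0.81 [163.8 184.2  55.7 121.3] 3832 165.5 175.4
next_hole 0.9 [162.3 184.1  52.4 118.1] 3687 166.0 175.7
fixed_saddle 0.93 [164.7 186.6  53.7 113.8] 3701 165.9 175.3
bar_saddle 0.65 [161.9 194.1  34.   93.2] 772 165.2 217.0
grip 0.72 [159.3 197.4  30.8  94.1] 685 165.0 217.6
side [[401.40336095   0.         261.50305433]
 [  0.         401.40336095 197.39496193]
 [  0.           0.           1.        ]] -0.13658060402953412 [[ 0.94808315 -0.31793688  0.00738068]
 [-0.16706496 -0.51766472 -0.83911414]
 [ 0.27060605  0.79431692 -0.54390532]] [-0.5440256   0.10484101  0.65438568]
stand 0.78 [239.  149.6 130.2  83.3] 4561 241.2 160.7
next_hole 0.93 [239.8 150.9 125.   81.2] 4557 240.8 160.7
fixed_saddle 0.79 [240.8 153.3 125.2  85.2] 4543 241.1 160.4
bar_saddle 0.9 [200.9 151.2  44.   56.6] 1251 200.2 158.2
grip 0.64 [200.4 150.6  49.9  61.2] 1335 200.1 157.6
pipe 0.9 [309.9 320.6 194.1  44.3] 5807 307.2 321.9
```

View pics/top0.png

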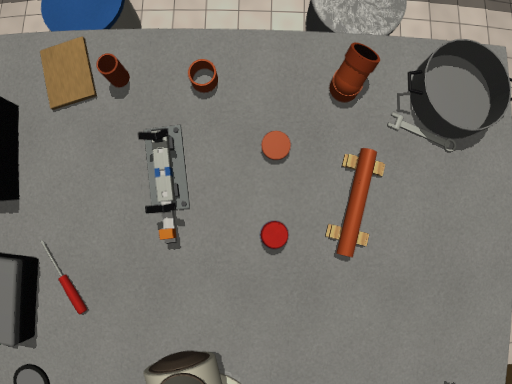

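View pics/side0.png

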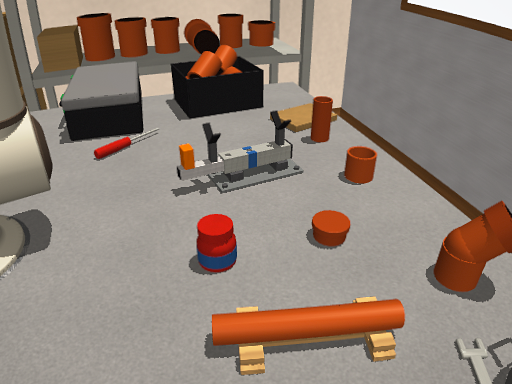

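The top view shows the stand at about (165,180), with its orange handle at (167,235), pointing at the robot. The pipe runs from (368,150) to (346,255). I'll enlarge both views to find exact features.

```bash
python3 - <<'E'
from h import *
t=cv2.imread('pics/top0.png'); s=cv2.imread('pics/side0.png')
cv2.imwrite('pics/topz.png',cv2.resize(t[110:260,115:215],None,fx=4,fy=4,interpolation=cv2.INTER_CUBIC))
cv2.imwrite('pics/sidez.png',cv2.resize(s[100:200,165:315],None,fx=5.3,fy=5.3,interpolation=cv2.INTER_CUBIC))
E
```

```text
(no output)
```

View pics/topz.png

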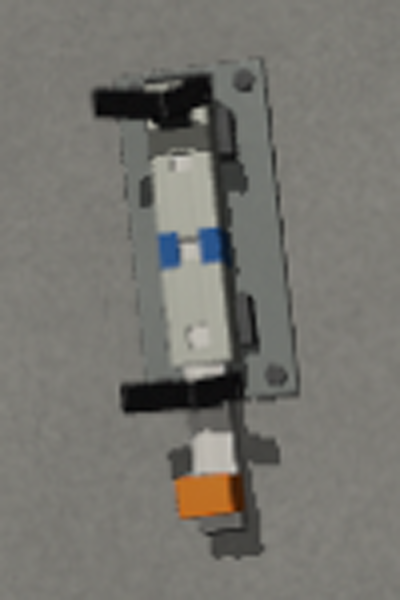

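View pics/sidez.png

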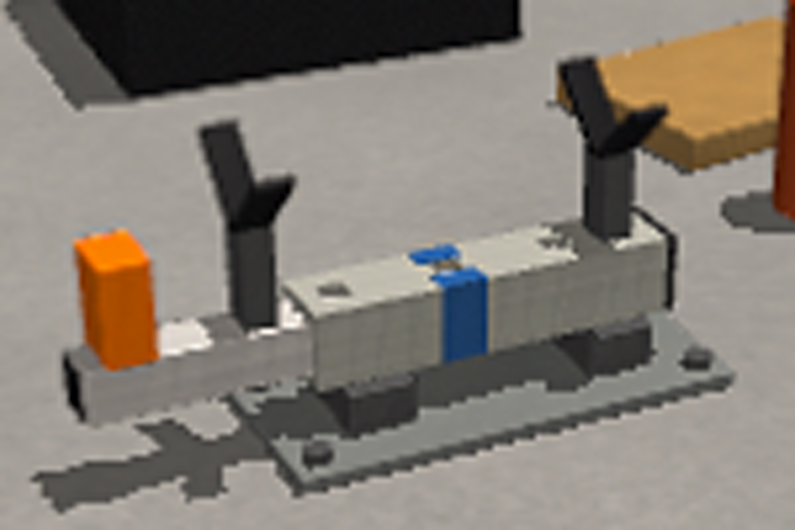

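```bash
cat > fit.py <<'E'
from h import *
from scipy.optimize import least_squares
ct=np.load('top0.npy',allow_pickle=True).item(); cs=np.load('side0.npy',allow_pickle=True).item()
T=[((100,45,8,0),(299,393)),((-100,45,8,0),(262,58)),((122,-15,100,1),(175,480)),((122,15,100,1),(238,474)),((144,15,100,1),(243,513)),((144,-15,100,1),(180,518)),((80,17,62,0),(232,360)),((15,0,62,0),(189,247))]
S=[((100,45,8,0),(297,482)),((-100,45,8,0),(735,375)),((144,15,100,1),(90,269)),((122,15,100,1),(152,261)),((122,-15,100,1),(130,231)),((144,-15,100,1),(75,240)),((80,17,62,0),(313,319)),((80,17,28,0),(313,390)),((-80,17,62,0),(670,245)),((15,17,45,0),(465,317))]
def pts(L,p):
    a=np.array([l[0] for l in L],float); P=a[:,:3]/1000; P[:,0]+=a[:,3]*p[3]
    R=Ro.from_euler('z',p[2]).as_matrix(); return P@R.T+[p[0],p[1],0]
ut=np.array([l[1] for l in T])/4.+[115,110]-.375; us=np.array([l[1] for l in S])/5.3+[165,100]-.4
def f(p): return np.r_[(proj(ct,pts(T,p))-ut).ravel(),(proj(cs,pts(S,p))-us).ravel()]
r=least_squares(f,[0.55,0.2,3.1,.025],loss='soft_l1')
print(r.x,np.degrees(r.x[2])); print(f(r.x).reshape(-1,2).round(1).tolist())
# each cam alone
for nm,L,c,u in(('t',T,ct,ut),('s',S,cs,us)):
    q=least_squares(lambda p:(proj(c,pts(L,p))-u).ravel(),r.x,loss='soft_l1').x; print(nm,q)
# pipe: segment orange
img=ct['image'];hsv=cv2.cvtColor(img,cv2.COLOR_RGB2HSV)
m=((hsv[:,:,0]<12)&(hsv[:,:,1]>150)&(hsv[:,:,2]>60)).astype(np.uint8); m[:140]=0;m[265:]=0;m[:,:320]=0;m[:,400:]=0
rect=cv2.minAreaRect(np.argwhere(m)[:,::-1].astype(np.float32)); print('rect',rect, m.sum())
box=cv2.boxPoints(rect); print([atz(ct,*b,0.03).round(4).tolist() for b in box])
print('pipe c',atz(ct,*rect[0],0.03))
for rr in bot.regions_of(bot.camera('side'),'pipe')[:1]:
    mm=rr['region'].astype(np.uint8); cs2=cs; r2=cv2.minAreaRect(np.argwhere(mm)[:,::-1].astype(np.float32)); print(r2, atz(cs,*r2[0],.03),cv2.boxPoints(r2).tolist())
E
python3 fit.py
```

```text
[0.59620992 0.11414145 3.29187461 0.02045249] 188.61052197614114
[[0.3, 0.0], [0.4, 0.0], [0.2, -0.3], [-1.9, -0.4], [-1.9, 0.1], [0.1, 0.5], [0.3, 0.0], [0.5, 0.4], [0.6, -0.1], [-0.0, -0.7], [1.1, 0.6], [0.1, -0.1], [-0.6, -0.3], [-0.6, 0.2], [0.2, -0.2], [0.8, 0.7], [-0.6, -1.0], [-0.3, 1.0]]
t [0.59624124 0.11480151 3.30115904 0.02081105]
s [0.59616032 0.1127298  3.27288813 0.01971768]
rect ((356.65765380859375, 201.94525146484375), (16.926475524902344, 109.18984985351562), 13.324530601501465) 1794
[[0.4089, -0.2844, 0.03], [0.6552, -0.3401, 0.03], [0.6474, -0.3793, 0.03], [0.4006, -0.3227, 0.03]]
pipe c [ 0.52688399 -0.33064805  0.03      ]
((307.7169494628906, 321.9905700683594), (33.6005973815918, 194.8995361328125), 85.38934326171875) [ 0.52636488 -0.3311322   0.03      ] [[209.2320556640625, 313.07806396484375], [403.5008850097656, 297.41119384765625], [406.20184326171875, 330.903076171875], [211.93301391601562, 346.5699462890625]]
```

```bash
sed -i 's/((122,15,100,1),(238,474)),((144,15,100,1),(243,513)),//' fit.py; cat >> fit.py <<'E'
print('cam',-np.array(ct['R']).T@np.array(ct['t']),-np.array(cs['R']).T@np.array(cs['t']))
p=r.x; Rz=Ro.from_euler('z',p[2]).as_matrix()
W=lambda x,y=0,z=0:(Rz@np.array([x,y,z])+[p[0],p[1],0]).round(4)
print('grip',W(.133+p[3]),'mid',W(.034))
for n,c in(('top',ct),('side',cs)):
    im=cv2.imread('pics/%s0.png'%n)
    im=cv2.resize(im,None,fx=1.5,fy=1.5)
    d=np.array([np.cos(np.radians(-12.8)),np.sin(np.radians(-12.8)),0])*.125; C=np.array([.527,-.331,.03])
    for q in proj(c,[W(.1,.045,.008),W(.1,-.045,.008),W(-.1,-.045,.008),W(-.1,.045,.008),W(-.06,0,.1),W(.078+p[3],0,.1),W(.133+p[3],0,.1),C,C+d,C-d]):
        cv2.circle(im,tuple(((q+.5)*1.5).astype(int)),2,(0,255,0),-1)
    cv2.imwrite('pics/fit_%s.png'%n,im)
E
python3 fit.py
```

```text
[0.5963457  0.11433114 3.28702611 0.02031065] 188.3327232118682
[[0.1, 0.1], [0.6, 0.0], [-0.2, -0.4], [-0.4, 0.3], [0.1, -0.0], [0.4, 0.3], [0.4, -0.2], [0.0, -0.7], [1.0, 0.4], [0.0, -0.3], [-0.5, -0.5], [-0.6, -0.1], [0.1, -0.3], [0.8, 0.6], [-0.5, -1.0], [-0.3, 0.9]]
t [0.59638087 0.11505969 3.29455073 0.02047872]
s [0.59616032 0.1127298  3.27288813 0.01971768]
rect ((356.65765380859375, 201.94525146484375), (16.926475524902344, 109.18984985351562), 13.324530601501465) 1794
[[0.4089, -0.2844, 0.03], [0.6552, -0.3401, 0.03], [0.6474, -0.3793, 0.03], [0.4006, -0.3227, 0.03]]
pipe c [ 0.52688399 -0.33064805  0.03      ]
((308.1756286621094, 321.9894714355469), (32.460174560546875, 193.1193389892578), 85.37584686279297) [ 0.52693587 -0.33132618  0.03      ] [[210.62181091308594, 313.5967712402344], [403.112548828125, 298.0276794433594], [405.72943115234375, 330.3821716308594], [213.23870849609375, 345.9512634277344]]
cam [ 0.46834522 -0.10211801  1.12911549] [ 0.35621604 -0.63848293  0.44791271]
grip [0.4447 0.0921 0.    ] mid [0.5627 0.1094 0.    ]
```

View pics/fit_top.png

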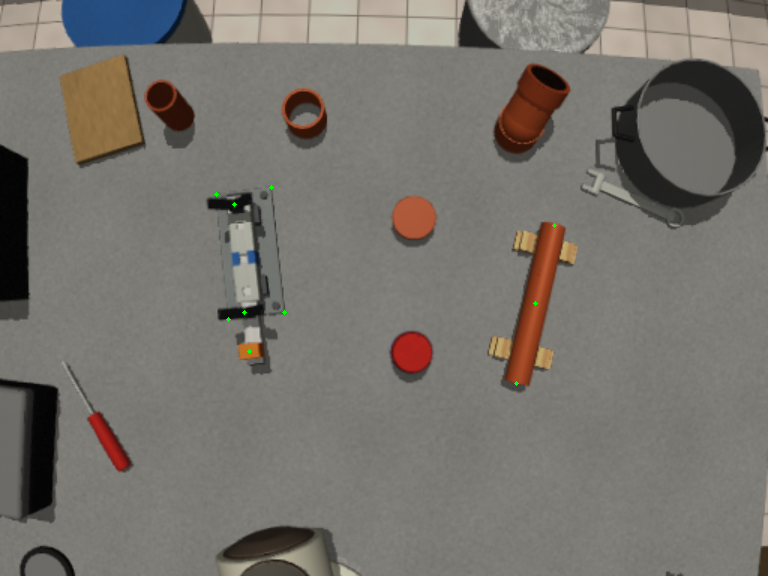

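View pics/fit_side.png

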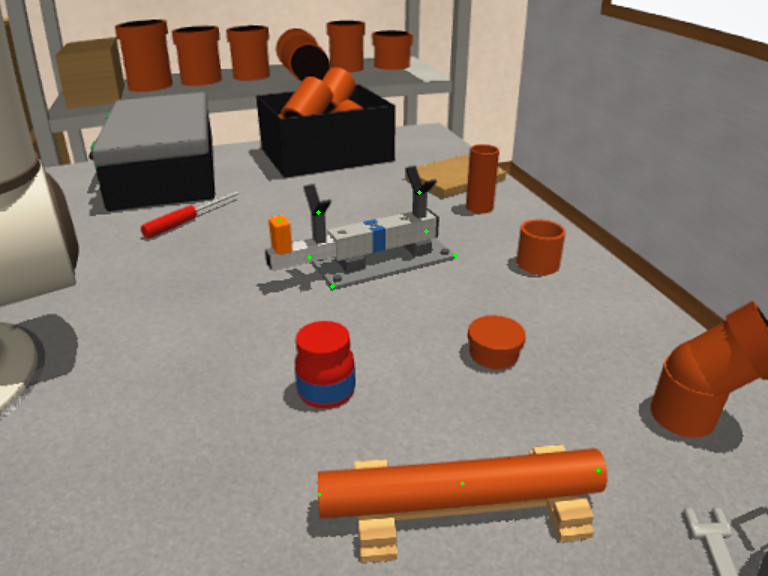

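```bash
cat > plan.py <<'E'
import sys
from h import *
# usage: plan.py x y z yaw
x,y,z,yaw=map(float,sys.argv[1:5])
o=bot.get_obs(); R=Ro.from_euler('xyz',o['tcp_rot'],degrees=True)
d=R.inv().apply(np.array([x,y,z])-o['ee_pos'])/0.04
G=Ro.from_euler('xyz',[180,0,yaw],degrees=True)
dr=(R.inv()*G).as_rotvec()
print('t',round(o['time'],2),'pos',o['ee_pos'].round(4),'rot',o['tcp_rot'].round(2),'F',o['wrist_force'].round(2),'T',o['torque'].round(2),'op',round(o['opening'],4))
print('xyz',d.round(3).tolist(),'dr',dr.round(4).tolist())
E
python3 plan.py .4447 .0921 .2 8.4
```

```text
t 1.0 pos [ 0.137  -0.5326  0.2313] rot [-180.      0.     14.43] F [ 0.97 -0.42  0.33] T [0.04 0.02 0.01] op 0.0853
xyz [11.341, -13.209, 0.782] dr [-0.0, 0.0, 0.1052]
```

{"api": "step_arm", "payload": {"dr": [[0,0,0.013],[0,0,0.026],[0,0,0.04],[0,0,0.053],[0,0,0.066],[0,0,0.079],[0,0,0.092],[0,0,0.105]], "xyz": [[0.4,-0.5,0],[1.1,-1.3,0.05],[1.8,-2.1,0.1],[2.5,-2.9,0.15],[3.2,-3.75,0.2],[3.9,-4.55,0.2],[4.6,-5.35,0.25],[5.3,-6.2,0.3]], "gripper": [1,1,1,1,1,1,1,1]}}

```text
time: 1.8
ee_pos: [0.2809, -0.2382, 0.2194]
tcp_rot: [180.0, -0.0, 8.3]
wrist_force: [1.4, -0.2, -1.4]
opening: 0.0857
```

```bash
python3 plan.py .4447 .0921 .2 8.4
```

```text
t 1.8 pos [ 0.2809 -0.2382  0.2194] rot [ 1.7996e+02 -4.0000e-02  8.3400e+00] F [ 1.44 -0.21 -1.4 ] T [-0.03 -0.03 -0.04] op 0.0857
xyz [5.249, -7.577, 0.483] dr [0.0007, -0.0007, -0.001]
```

{"api": "step_arm", "payload": {"dr": [[0,0,0],[0,0,0],[0,0,0],[0,0,0],[0,0,0],[0,0,0],[0,0,0],[0,0,0]], "xyz": [[0.65,-0.95,0.05],[1.35,-1.95,0.1],[2.05,-2.95,0.15],[2.75,-3.95,0.2],[3.45,-4.95,0.25],[4.1,-5.95,0.3],[4.7,-6.8,0.4],[5.1,-7.35,0.48]], "gripper": [1,1,1,1,1,1,1,1]}}

```text
time: 2.6
ee_pos: [0.4414, 0.0751, 0.1998]
tcp_rot: [-179.6, -0.0, 9.4]
wrist_force: [-1.0, -0.2, 0.3]
opening: 0.0854
```

```bash
python3 plan.py .4447 .0921 .07 8.4
```

```text
t 2.6 pos [0.4414 0.0751 0.1998] rot [-1.7957e+02 -1.0000e-02  9.3800e+00] F [-1.03 -0.16  0.27] T [-0.04  0.02  0.  ] op 0.0854
xyz [0.151, -0.382, 3.248] dr [-0.0074, -0.0001, 0.0171]
```

{"api": "step_arm", "payload": {"dr": [[0,0,0],[0,0,0],[0,0,0],[0,0,0],[0,0,0],[0,0,0],[0,0,0],[0,0,0]], "xyz": [[0.15,-0.2,0.1],[0.15,-0.2,0.4],[0.15,-0.2,0.8],[0.15,-0.2,1.2],[0.15,-0.2,1.4],[0.15,-0.2,1.5],[0.15,-0.2,1.5],[0.15,-0.2,1.5]], "gripper": [1,1,1,1,1,1,1,1]}}

```text
time: 3.4
ee_pos: [0.4463, 0.0763, 0.1408]
tcp_rot: [-179.4, -0.1, 9.4]
wrist_force: [-0.8, 0.1, -0.3]
opening: 0.0856
```

```bash
python3 plan.py .4447 .0921 .07 8.4; python3 - <<'E'
from h import *
for n in('top','side'):
    c=bot.camera(n); im=c['image'][:,:,::-1]
    q=proj(c,[bot.get_obs()['ee_pos']]); print(q)
    im=im[170:290,110:250] if n=='top' else im[80:200,130:270]
    cv2.imwrite('pics/%s1.png'%n,cv2.resize(im,None,fx=4,fy=4))
E
```

```text
t 3.4 pos [0.4463 0.0763 0.1408] rot [-1.794e+02 -5.000e-02  9.380e+00] F [-0.79  0.07 -0.29] T [0.01 0.01 0.01] op 0.0856
xyz [0.022, -0.378, 1.774] dr [-0.0104, -0.0008, 0.0172]
[[169.41023327 233.29980748]]
[[186.03416455 130.56725571]]
```

View pics/side1.png

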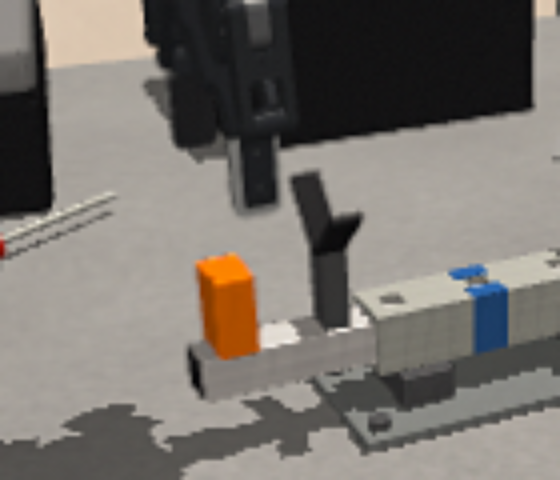

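View pics/top1.png

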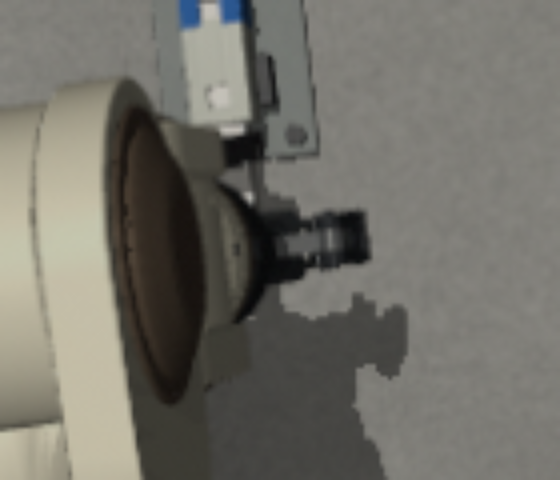

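```bash
python3 - <<'E'
from h import *
o=bot.get_obs()
for k in('q','qd','joint_efforts'): print(k,o[k].round(3))
c=bot.camera('side'); save(c,'s2.png');c=bot.camera('top'); save(c,'t2.png')
o=bot.get_obs()
for k in('q','qd','joint_efforts','ee_pos'): print(k,o[k].round(4))
E
```

```text
q [  9.347  -9.251 -13.727  85.464   0.596 179.943]
qd [ 0.291  0.175 -0.066 -0.146 -0.055  0.122]
joint_efforts [-9.9000e-02 -3.6805e+01  4.6866e+01  4.0000e-03  3.1000e-02 -0.0000e+00]
q [  9.3585  -9.237  -13.7383  85.4562   0.5975 179.9438]
qd [ 0.0408  0.1241 -0.2289 -0.0652  0.0143 -0.0615]
joint_efforts [-6.95000e-02 -3.69340e+01  4.70717e+01  3.40000e-03  3.17000e-02
 -1.00000e-04]
ee_pos [0.4464 0.0766 0.1406]
```

View pics/s2.png

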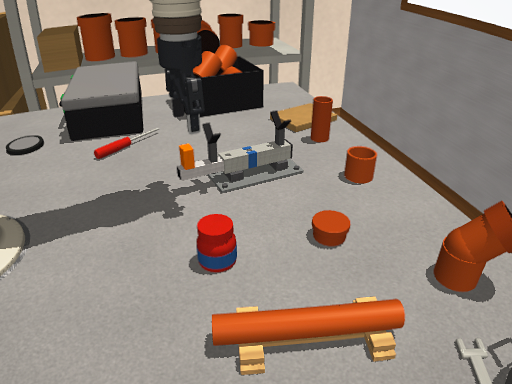

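View pics/t2.png

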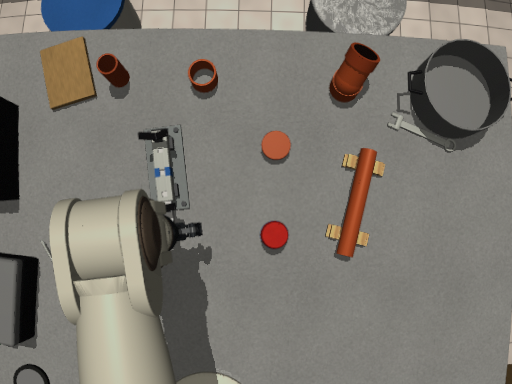

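Joint 6 is at its 180° limit, so the tool can't reach the commanded yaw. I'll use the half-turned grasp instead (tool yaw 188.4°) and raise a little before turning.

{"api": "step_arm", "payload": {"dr": [[0,0,-0.14],[0,0,-0.28],[0,0,-0.42],[0,0,-0.56],[0,0,-0.7],[0,0,-0.84],[0,0,-0.98],[0,0,-1.12]], "xyz": [[0,0,-0.5],[0,0,-1],[0,0,-1],[0,0,-1],[0,0,-1],[0,0,-1],[0,0,-1],[0,0,-1]], "gripper": [1,1,1,1,1,1,1,1]}}

```text
time: 4.4
ee_pos: [0.4463, 0.0762, 0.1804]
tcp_rot: [-179.8, -0.5, 73.9]
wrist_force: [1.0, -0.2, 0.2]
opening: 0.0851
```

{"api": "step_arm", "payload": {"dr": [[0,0,-0.14],[0,0,-0.28],[0,0,-0.42],[0,0,-0.56],[0,0,-0.7],[0,0,-0.84],[0,0,-0.98],[0,0,-1.12]], "xyz": [[0,0,0],[0,0,0],[0,0,0],[0,0,0],[0,0,0],[0,0,0],[0,0,0],[0,0,0]], "gripper": [1,1,1,1,1,1,1,1]}}

```text
time: 5.2
ee_pos: [0.4463, 0.0762, 0.1804]
tcp_rot: [179.6, -0.5, 138.1]
wrist_force: [0.5, -0.1, 0.0]
opening: 0.0855
```

{"api": "step_arm", "payload": {"dr": [[0,0,-0.14],[0,0,-0.28],[0,0,-0.42],[0,0,-0.56],[0,0,-0.7],[0,0,-0.82],[0,0,-0.89],[0,0,-0.89]], "xyz": [[0,0,0],[0,0,0],[0,0,0],[0,0,0],[0,0,0],[0,0,0],[0,0,0],[0,0,0]], "gripper": [1,1,1,1,1,1,1,1]}}

```text
time: 6.0
ee_pos: [0.4463, 0.0762, 0.1804]
tcp_rot: [179.4, 0.0, -171.2]
wrist_force: [-0.2, -0.9, 0.5]
opening: 0.0856
```

```bash
python3 plan.py .4447 .0921 .13 188.4
```

```text
t 6.0 pos [0.4463 0.0762 0.1804] rot [ 1.7940e+02  1.0000e-02 -1.7119e+02] F [-0.22 -0.92  0.52] T [-0.01  0.02  0.02] op 0.0856
xyz [-0.02, 0.385, 1.263] dr [0.0104, 0.0001, 0.0072]
```

{"api": "step_arm", "payload": {"dr": [[0.0104,0,0.007],[0.0104,0,0.007],[0.0104,0,0.007],[0.0104,0,0.007],[0.0104,0,0.007],[0.0104,0,0.007],[0.0104,0,0.007],[0.0104,0,0.007]], "xyz": [[-0.02,0.2,0.1],[-0.02,0.385,0.4],[-0.02,0.385,0.8],[-0.02,0.385,1.1],[-0.02,0.385,1.26],[-0.02,0.385,1.26],[-0.02,0.385,1.26],[-0.02,0.385,1.26]], "gripper": [1,1,1,1,1,1,1,1]}}

```text
time: 6.8
ee_pos: [0.4449, 0.092, 0.1305]
tcp_rot: [180.0, 0.0, -171.7]
wrist_force: [0.1, -0.0, -0.5]
opening: 0.0852
```

```bash
python3 plan.py .4447 .0921 .07 188.4; python3 - <<'E'
from h import *
for n in('side',):
    c=bot.camera(n); im=c['image'][:,:,::-1]
    q=proj(c,[bot.get_obs()['ee_pos']]); print(q)
    im=im[170:290,110:250] if n=='top' else im[80:200,130:270]
    cv2.imwrite('pics/%s3.png'%n,cv2.resize(im,None,fx=4,fy=4))
E
```

```text
t 6.8 pos [0.4449 0.092  0.1305] rot [ 1.7999e+02  4.0000e-02 -1.7166e+02] F [ 0.08 -0.04 -0.47] T [-0.03  0.01 -0.01] op 0.0852
xyz [0.006, 0.003, 1.513] dr [0.0001, 0.0007, -0.0011]
[[184.42887791 132.51728141]]
```

View pics/side3.png

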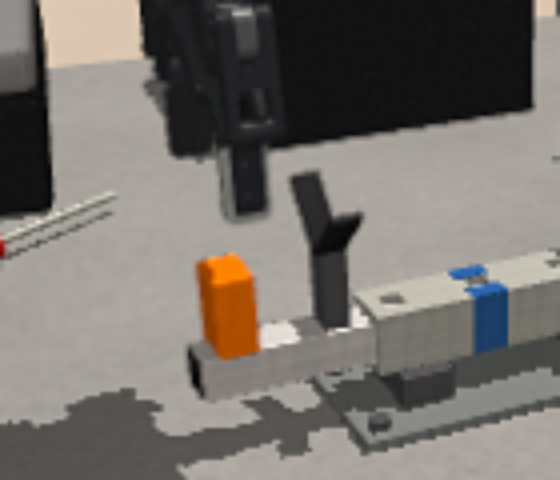

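{"api": "step_arm", "payload": {"dr": [[0,0,0],[0,0,0],[0,0,0],[0,0,0],[0,0,0],[0,0,0],[0,0,0],[0,0,0]], "xyz": [[0,0,0.2],[0,0,0.45],[0,0,0.7],[0,0,0.95],[0,0,1.2],[0,0,1.4],[0,0,1.5],[0,0,1.5]], "gripper": [1,1,1,1,1,1,1,1]}}

```text
time: 7.65
ee_pos: [0.4443, 0.0919, 0.0693]
tcp_rot: [-180.0, -0.1, -171.6]
wrist_force: [-0.1, 0.5, -0.4]
opening: 0.0854
```

{"api": "step_arm", "payload": {"dr": [[0,0,0],[0,0,0],[0,0,0],[0,0,0],[0,0,0],[0,0,0],[0,0,0],[0,0,0]], "xyz": [[0,0,0],[0,0,0],[0,0,0],[0,0,0],[0,0,0],[0,0,0],[0,0,0],[0,0,0]], "gripper": [0.8,0.6,0.5,0.45,0.4,0.35,0.3,0.25], "squeeze": 40}}

```text
time: 8.45
ee_pos: [0.4446, 0.0921, 0.0701]
tcp_rot: [180.0, 0.0, -171.6]
wrist_force: [-1.3, 0.5, 2.5]
opening: 0.0295
```

```bash
python3 plan.py .4447 .0921 .07 188.4; python3 - <<'E'
from h import *
for n in('side',):
    c=bot.camera(n); im=c['image'][:,:,::-1]
    im=im[170:290,110:250] if n=='top' else im[80:200,130:270]
    cv2.imwrite('pics/%s4.png'%n,cv2.resize(im,None,fx=4,fy=4))
E
```

```text
t 8.45 pos [0.4446 0.0921 0.0701] rot [ 179.99    0.   -171.64] F [-1.34  0.49  2.48] T [0.12 0.18 0.1 ] op 0.0295
xyz [-0.001, 0.0, 0.003] dr [0.0002, 0.0001, -0.0007]
```

View pics/side4.png

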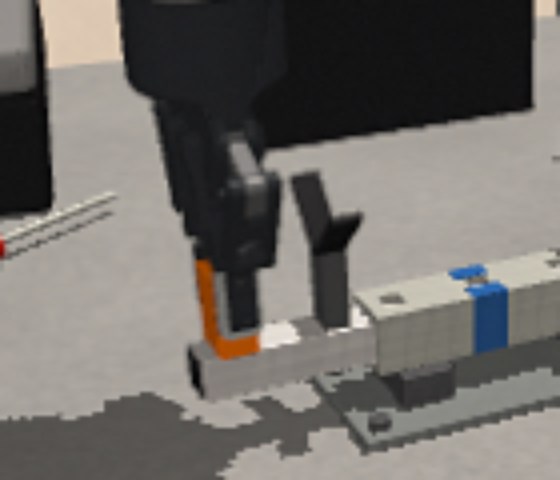

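{"api": "step_arm", "payload": {"dr": [[0,0,0],[0,0,0],[0,0,0],[0,0,0],[0,0,0],[0,0,0],[0,0,0],[0,0,0]], "xyz": [[0,0,0],[0,0,0],[0,0,0],[0.02,0,0],[0.04,0,0],[0.06,0,0],[0.08,0,0],[0.1,0,0]], "gripper": [0,0,0,0,0,0,0,0], "squeeze": 90}}

```text
time: 9.3
ee_pos: [0.4418, 0.0917, 0.0703]
tcp_rot: [180.0, 0.1, -171.6]
wrist_force: [6.4, 2.7, 1.0]
opening: 0.0284
```

```bash
cat > st.py <<'E'
from h import *
a=np.radians(188.36); ux=np.array([np.cos(a),np.sin(a),0]); uy=np.array([-np.sin(a),np.cos(a),0])
o=bot.get_obs(); d=o['ee_pos']-[.4446,.0921,.0701]; F=o['wrist_force']
print('t',round(o['time'],2),'moved mm',(1000*np.array([d@ux,d@uy,d[2]])).round(2),'F ax,lat,z',round(F@ux,2),round(F@uy,2),F[2].round(2),'T',o['torque'].round(2),'rot',o['tcp_rot'].round(2),'op',round(o['opening'],4))
E
python3 st.py
```

```text
t 9.3 moved mm [2.81 0.03 0.18] F ax,lat,z -6.72 -1.7 1.01 T [ 0.31 -1.03  0.14] rot [ 1.7999e+02  1.5000e-01 -1.7165e+02] op 0.0284
```

{"api": "step_arm", "payload": {"dr": [[0,0,0],[0,0,0],[0,0,0],[0,0,0],[0,0,0],[0,0,0],[0,0,0],[0,0,0]], "xyz": [[0.03,0,0],[0.06,0,0],[0.09,0,0],[0.12,0,0],[0.15,0,0],[0.18,0,0],[0.2,0,0],[0.2,0,0]], "gripper": [0,0,0,0,0,0,0,0]}}

```text
time: 10.1
ee_pos: [0.4336, 0.0904, 0.0703]
tcp_rot: [180.0, 0.1, -171.6]
wrist_force: [5.6, 1.2, 2.7]
opening: 0.0286
```

```bash
python3 st.py
```

```text
t 10.1 moved mm [11.08  0.06  0.2 ] F ax,lat,z -5.74 -0.37 2.75 T [ 0.19 -0.75  0.14] rot [ 1.7999e+02  1.2000e-01 -1.7165e+02] op 0.0286
```

{"api": "step_arm", "payload": {"dr": [[0,0,0],[0,0,0],[0,0,0],[0,0,0],[0,0,0],[0,0,0],[0,0,0],[0,0,0]], "xyz": [[0.025,0,0],[0.05,0,0],[0.075,0,0],[0.1,0,0],[0.125,0,0],[0.15,0,0],[0.15,0,0],[0.15,0,0]], "gripper": [0,0,0,0,0,0,0,0]}}

```text
time: 10.9
ee_pos: [0.427, 0.0894, 0.0703]
tcp_rot: [180.0, 0.0, -171.6]
wrist_force: [0.6, 0.6, 6.1]
opening: 0.0289
```

```bash
python3 st.py
```

```text
t 10.9 moved mm [17.82  0.08  0.16] F ax,lat,z -0.68 -0.5 6.1 T [ 0.17 -0.16  0.14] rot [ 1.8000e+02  2.0000e-02 -1.7165e+02] op 0.0289
```

{"api": "step_arm", "payload": {"dr": [[0,0,0],[0,0,0],[0,0,0],[0,0,0],[0,0,0],[0,0,0],[0,0,0],[0,0,0]], "xyz": [[0.01,0,0],[0.02,0,0],[0.03,0,0],[0.04,0,0],[0.05,0,0],[0.05,0,0],[0.05,0,0],[0.05,0,0]], "gripper": [0,0,0,0,0,0,0,0]}}

```text
time: 11.7
ee_pos: [0.4239, 0.089, 0.0702]
tcp_rot: [180.0, -0.1, -171.6]
wrist_force: [-5.4, -0.7, 11.6]
opening: 0.0287
```

```bash
python3 st.py
```

```text
t 11.7 moved mm [20.94  0.1   0.13] F ax,lat,z 5.4 -0.13 11.56 T [-0.01  0.84  0.19] rot [ 1.8000e+02 -1.0000e-01 -1.7165e+02] op 0.0287
```

```bash
python3 - <<'E'
from h import *
for n in('side',):
    c=bot.camera(n); im=c['image'][:,:,::-1]
    cv2.imwrite('pics/%s5.png'%n,cv2.resize(im[80:200,150:310],None,fx=5,fy=5,interpolation=cv2.INTER_CUBIC))
    print([ (r['p'],r['box'].round(0) if hasattr(r['box'],'round') else r['box']) for r in bot.regions_of(c,'button')])
E
python3 st.py
```

```text
[]
t 11.8 moved mm [20.95  0.1   0.15] F ax,lat,z 4.64 0.04 10.87 T [0.   0.83 0.13] rot [ 1.8000e+02 -1.0000e-01 -1.7165e+02] op 0.0286
```

View pics/side5.png

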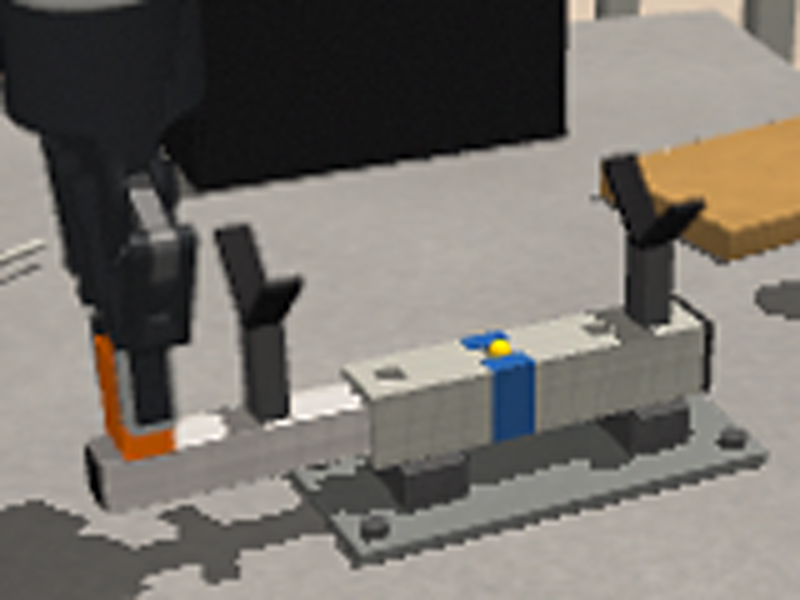

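The yellow button has popped up through the blue-banded hole at about (498,348) in the crop. Next is the proof tug, built up in small steps.

{"api": "step_arm", "payload": {"dr": [[0,0,0],[0,0,0],[0,0,0],[0,0,0],[0,0,0],[0,0,0],[0,0,0],[0,0,0]], "xyz": [[0.01,0,0],[0.02,0,0],[0.03,0,0],[0.04,0,0],[0.05,0,0],[0.05,0,0],[0.05,0,0],[0.05,0,0]], "gripper": [0,0,0,0,0,0,0,0]}}

```text
time: 12.6
ee_pos: [0.4232, 0.0889, 0.0703]
tcp_rot: [180.0, 0.0, -171.7]
wrist_force: [3.9, 0.7, 6.1]
opening: 0.029
```

```bash
python3 st.py
```

```text
t 12.6 moved mm [21.65  0.09  0.16] F ax,lat,z -3.94 -0.14 6.15 T [ 0.17 -0.52  0.11] rot [ 1.8000e+02  5.0000e-02 -1.7165e+02] op 0.029
```

{"api": "step_arm", "payload": {"dr": [[0,0,0],[0,0,0],[0,0,0],[0,0,0],[0,0,0],[0,0,0],[0,0,0],[0,0,0]], "xyz": [[0.01,0,0],[0.02,0,0],[0.03,0,0],[0.035,0,0],[0.035,0,0],[0.035,0,0],[0.035,0,0],[0.035,0,0]], "gripper": [0,0,0,0,0,0,0,0]}}

```text
time: 13.4
ee_pos: [0.4219, 0.0887, 0.0703]
tcp_rot: [180.0, 0.1, -171.6]
wrist_force: [3.7, 0.8, 6.4]
opening: 0.0287
```

```bash
python3 st.py
```

```text
t 13.4 moved mm [22.95  0.08  0.17] F ax,lat,z -3.79 -0.23 6.39 T [ 0.19 -0.61  0.09] rot [ 1.8000e+02  6.0000e-02 -1.7165e+02] op 0.0287
```

{"api": "step_arm", "payload": {"dr": [[0,0,0],[0,0,0],[0,0,0],[0,0,0],[0,0,0],[0,0,0],[0,0,0],[0,0,0]], "xyz": [[0.01,0,0],[0.02,0,0],[0.03,0,0],[0.03,0,0],[0.03,0,0],[0.03,0,0],[0.03,0,0],[0.03,0,0]], "gripper": [0,0,0,0,0,0,0,0]}}

```text
time: 14.2
ee_pos: [0.421, 0.0886, 0.0703]
tcp_rot: [180.0, 0.1, -171.6]
wrist_force: [5.5, 1.3, 4.3]
opening: 0.0288
```

```bash
python3 st.py
```

```text
t 14.2 moved mm [23.83  0.08  0.16] F ax,lat,z -5.68 -0.51 4.29 T [ 0.19 -1.05  0.14] rot [ 1.8000e+02  9.0000e-02 -1.7165e+02] op 0.0288
```

{"api": "step_arm", "payload": {"dr": [[0,0,0],[0,0,0],[0,0,0],[0,0,0],[0,0,0],[0,0,0],[0,0,0],[0,0,0]], "xyz": [[0.01,0,0],[0.02,0,0],[0.025,0,0],[0.025,0,0],[0.025,0,0],[0.025,0,0],[0.025,0,0],[0.025,0,0]], "gripper": [0,0,0,0,0,0,0,0]}}

```text
time: 15.0
ee_pos: [0.4208, 0.0885, 0.0703]
tcp_rot: [-180.0, 0.2, -171.7]
wrist_force: [10.5, 1.8, 0.5]
opening: 0.0289
```

```bash
python3 st.py;  python3 - <<'E'
from h import *
for n in('side',):
    c=bot.camera(n); im=c['image'][:,:,::-1]
    cv2.imwrite('pics/%s6.png'%n,cv2.resize(im[80:200,150:310],None,fx=5,fy=5,interpolation=cv2.INTER_CUBIC))
E
```

```text
t 15.0 moved mm [24.06  0.1   0.2 ] F ax,lat,z -10.64 -0.26 0.47 T [ 0.36 -1.9   0.11] rot [-180.      0.18 -171.65] op 0.0289
```

View pics/side6.png

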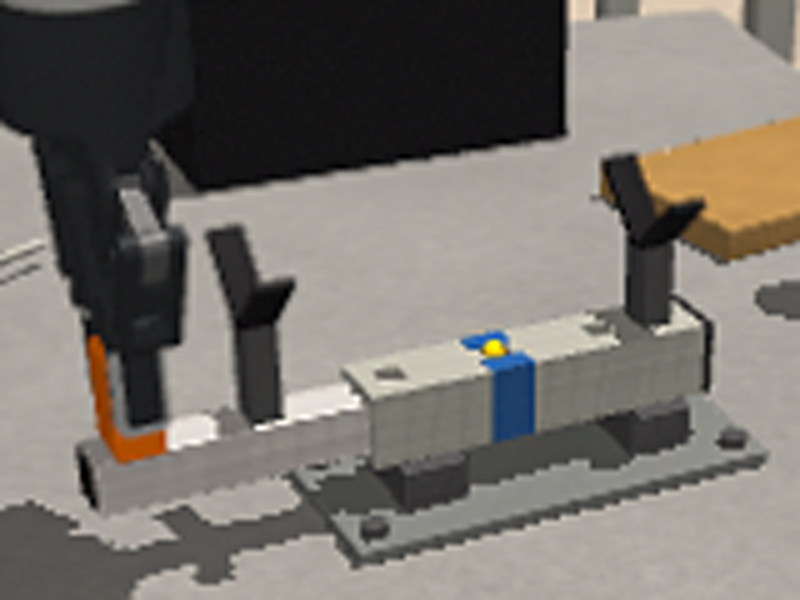

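{"api": "step_arm", "payload": {"dr": [[0,0,0],[0,0,0],[0,0,0],[0,0,0],[0,0,0],[0,0,0],[0,0,0],[0,0,0]], "xyz": [[0.01,0,0],[0.02,0,0],[0.028,0,0],[0.028,0,0],[0.028,0,0],[0.028,0,0],[0.028,0,0],[0.028,0,0]], "gripper": [0,0,0,0,0,0,0,0]}}

```text
time: 15.85
ee_pos: [0.4205, 0.0885, 0.0703]
tcp_rot: [-180.0, 0.3, -171.7]
wrist_force: [17.2, 2.8, -2.7]
opening: 0.0289
```

```bash
python3 st.py
```

```text
t 15.85 moved mm [24.34  0.09  0.21] F ax,lat,z -17.4 -0.31 -2.74 T [ 0.45 -2.76  0.15] rot [-180.      0.28 -171.65] op 0.0289
```

{"api": "step_arm", "payload": {"dr": [[0,0,0],[0,0,0],[0,0,0],[0,0,0],[0,0,0],[0,0,0],[0,0,0],[0,0,0]], "xyz": [[0.003,0,0],[0.003,0,0],[0.003,0,0],[0.003,0,0],[0.003,0,0],[0.003,0,0],[0.003,0,0],[0.003,0,0]], "gripper": [0,0,0,0,0,0,0,0]}}

```text
time: 16.65
ee_pos: [0.4205, 0.0885, 0.0703]
tcp_rot: [-180.0, 0.3, -171.7]
wrist_force: [18.2, 1.9, -3.1]
opening: 0.0288
```

```bash
python3 st.py
```

```text
t 16.65 moved mm [24.34  0.11  0.21] F ax,lat,z -18.28 0.77 -3.06 T [ 0.54 -2.89  0.11] rot [-180.      0.29 -171.65] op 0.0288
```

Pull held at 18.2 N and the bar didn't move. Now I'll relax and let go.

{"api": "step_arm", "payload": {"dr": [[0,0,0],[0,0,0],[0,0,0],[0,0,0],[0,0,0],[0,0,0],[0,0,0],[0,0,0]], "xyz": [[-0.02,0,0],[-0.04,0,0],[-0.055,0,0],[-0.06,0,0],[-0.06,0,0],[-0.06,0,0],[-0.06,0,0],[-0.06,0,0]], "gripper": [0,0,0,0,0,0.5,1,1]}}

```text
time: 17.45
ee_pos: [0.4197, 0.0883, 0.0693]
tcp_rot: [-180.0, -0.1, -171.7]
wrist_force: [-1.1, 0.2, 0.1]
opening: 0.07
```

{"api": "step_arm", "payload": {"dr": [[0,0,0],[0,0,0],[0,0,0],[0,0,0],[0,0,0],[0,0,0],[0,0,0],[0,0,0]], "xyz": [[0,0,0],[0,0,0],[0,0,0],[0,0,-0.3],[0,0,-0.9],[0,0,-1.7],[0,0,-2.6],[0,0,-3.2]], "gripper": [1,1,1,1,1,1,1,1]}}

```text
time: 18.25
ee_pos: [0.4207, 0.0885, 0.2013]
tcp_rot: [180.0, 0.1, -171.6]
wrist_force: [-0.3, -0.0, -0.2]
opening: 0.0856
```

```bash
python3 st.py;  python3 - <<'E'
from h import *
for n in('side','top'):
    c=bot.camera(n); im=c['image'][:,:,::-1]; save(c,n+'7f.png')
    cv2.imwrite('pics/%s7.png'%n,cv2.resize(im[80:200,150:310],None,fx=5,fy=5,interpolation=cv2.INTER_CUBIC))
E
python3 plan.py .527 -.331 .23 167.2
```

```text
t 18.25 moved mm [2.4130e+01 7.0000e-02 1.3118e+02] F ax,lat,z 0.26 -0.0 -0.25 T [-0.02 -0.04 -0.03] rot [ 1.7999e+02  1.4000e-01 -1.7165e+02] op 0.0856
t 18.35 pos [0.4217 0.0887 0.2022] rot [ 179.98    0.32 -171.65] F [-0.5  -0.06 -1.03] T [-0.05  0.04 -0.01] op 0.0856
xyz [-1.085, -10.764, -0.693] dr [0.0014, 0.0055, 0.3691]
```

View pics/side7.png

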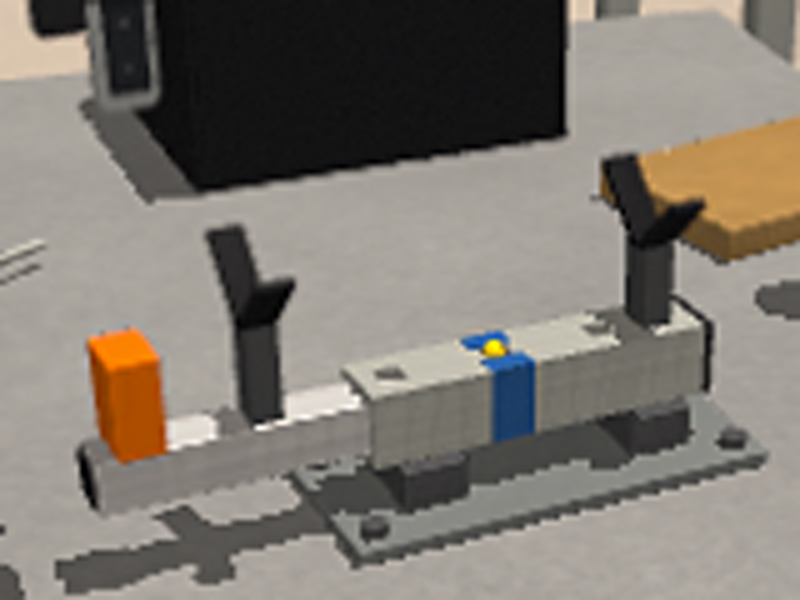

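{"api": "step_arm", "payload": {"dr": [[0,0,0.04],[0,0,0.09],[0,0,0.13],[0,0,0.18],[0,0,0.22],[0,0,0.27],[0,0,0.32],[0,0,0.37]], "xyz": [[0,-0.5,-0.3],[-0.1,-1.4,-0.6],[-0.2,-2.4,-0.7],[-0.3,-3.5,-0.7],[-0.45,-4.6,-0.7],[-0.6,-5.7,-0.7],[-0.7,-6.8,-0.7],[-0.8,-7.9,-0.7]], "gripper": [1,1,1,1,1,1,1,1]}}

```text
time: 19.15
ee_pos: [0.4979, -0.2214, 0.2257]
tcp_rot: [180.0, -0.0, 167.0]
wrist_force: [1.4, 0.9, 0.5]
opening: 0.085
```

```bash
python3 plan.py .527 -.331 .12 167.2
```

```text
t 19.15 pos [ 0.4979 -0.2214  0.2257] rot [ 1.7999e+02 -3.0000e-02  1.6702e+02] F [1.35 0.9  0.49] T [ 0.01 -0.02 -0.03] op 0.085
xyz [-1.325, -2.507, 2.641] dr [0.0001, -0.0005, -0.0031]
```

{"api": "step_arm", "payload": {"dr": [[0,0,0],[0,0,0],[0,0,0],[0,0,0],[0,0,0],[0,0,0],[0,0,0],[0,0,0]], "xyz": [[-0.4,-0.8,0],[-0.8,-1.6,0.2],[-1.2,-2.3,0.7],[-1.32,-2.5,1.4],[-1.32,-2.5,2.0],[-1.32,-2.5,2.5],[-1.32,-2.5,2.64],[-1.32,-2.5,2.64]], "gripper": [1,1,1,1,1,1,1,1]}}

```text
time: 19.95
ee_pos: [0.5267, -0.3284, 0.1196]
tcp_rot: [180.0, -0.1, 167.2]
wrist_force: [0.9, 0.5, -0.2]
opening: 0.0855
```

```bash
python3 plan.py .527 -.331 .013 167.2;  python3 - <<'E'
from h import *
for n in('side',):
    c=bot.camera(n); im=c['image'][:,:,::-1]
    print(proj(c,[bot.get_obs()['ee_pos']]))
    cv2.imwrite('pics/%s8.png'%n,cv2.resize(im[200:384,170:430],None,fx=3,fy=3,interpolation=cv2.INTER_CUBIC))
E
```

```text
t 19.95 pos [ 0.5267 -0.3284  0.1196] rot [ 1.7997e+02 -1.1000e-01  1.6716e+02] F [ 0.89  0.52 -0.24] T [-0.02  0.01 -0.05] op 0.0855
xyz [-0.026, -0.062, 2.664] dr [0.0005, -0.0019, -0.0008]
[[313.39466837 269.91746713]]
```

View pics/side8.png

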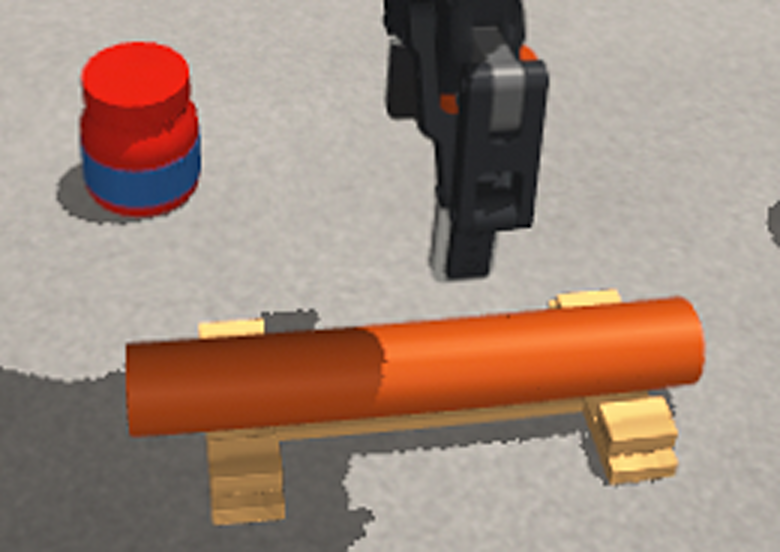

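{"api": "step_arm", "payload": {"dr": [[0,0,0],[0,0,0],[0,0,0],[0,0,0],[0,0,0],[0,0,0],[0,0,0],[0,0,0]], "xyz": [[-0.02,-0.04,0.3],[-0.02,-0.04,0.7],[-0.02,-0.04,1.1],[-0.02,-0.04,1.5],[-0.02,-0.04,1.9],[-0.02,-0.04,2.3],[-0.02,-0.04,2.55],[-0.02,-0.04,2.64]], "gripper": [1,1,1,1,1,1,1,1]}}

```text
time: 20.8
ee_pos: [0.5271, -0.3302, 0.0131]
tcp_rot: [180.0, -0.1, 167.2]
wrist_force: [-0.2, 0.8, 0.1]
opening: 0.0855
```

{"api": "step_arm", "payload": {"dr": [[0,0,0],[0,0,0],[0,0,0],[0,0,0],[0,0,0],[0,0,0],[0,0,0],[0,0,0]], "xyz": [[0,0,0],[0,0,0],[0,0,0],[0,0,0],[0,0,0],[0,0,0],[0,0,0],[0,0,0]], "gripper": [0.9,0.75,0.65,0.6,0.55,0.5,0.4,0.3], "squeeze": 30}}

```text
time: 21.6
ee_pos: [0.5277, -0.3306, 0.0151]
tcp_rot: [-180.0, 0.0, 167.2]
wrist_force: [-1.1, 0.3, 3.1]
opening: 0.039
```

```bash
python3 plan.py .527 -.331 .013 167.2
```

```text
t 21.6 pos [ 0.5277 -0.3306  0.0151] rot [-1.7998e+02  2.0000e-02  1.6715e+02] F [-1.09  0.34  3.12] T [-0.03  0.11  0.05] op 0.039
xyz [0.016, -0.013, 0.052] dr [-0.0003, 0.0003, -0.0008]
```

{"api": "step_arm", "payload": {"dr": [[0,0,0],[0,0,0],[0,0,0],[0,0,0],[0,0,0],[0,0,0],[0,0,0],[0,0,0]], "xyz": [[0,0,0],[0,0,0],[0,0,0],[0,0,-0.1],[0,0,-0.3],[0,0,-0.6],[0,0,-1.0],[0,0,-1.4]], "gripper": [0,0,0,0,0,0,0,0], "squeeze": 55}}

```text
time: 22.4
ee_pos: [0.5277, -0.3306, 0.0724]
tcp_rot: [-180.0, 0.0, 167.2]
wrist_force: [0.6, 0.2, -4.5]
opening: 0.0386
```

{"api": "step_arm", "payload": {"dr": [[0,0,0],[0,0,0],[0,0,0],[0,0,0],[0,0,0],[0,0,0],[0,0,0],[0,0,0]], "xyz": [[0,0,-0.5],[0,0,-1.1],[0,0,-1.8],[0,0,-2.5],[0,0,-3.2],[0,0,-3.8],[0,0,-4.2],[0,0,-4.4]], "gripper": [0,0,0,0,0,0,0,0]}}

```text
time: 23.2
ee_pos: [0.528, -0.3307, 0.2499]
tcp_rot: [-179.9, 0.2, 167.2]
wrist_force: [0.6, 0.2, -4.0]
opening: 0.0387
```

```bash
python3 plan.py .5627 .1098 .24 188.4;  python3 - <<'E'
from h import *
for n in('side','top'):
    c=bot.camera(n); save(c,n+'9.png')
E
```

```text
t 23.2 pos [ 0.528  -0.3307  0.2499] rot [-179.93    0.19  167.15] F [ 0.59  0.15 -4.03] T [ 0.02  0.   -0.04] op 0.0387
xyz [1.603, 10.931, 0.229] dr [-0.0019, 0.003, -0.3708]
```

View pics/side9.png

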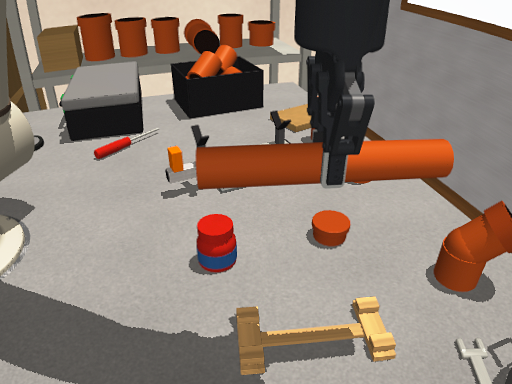

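View pics/top9.png

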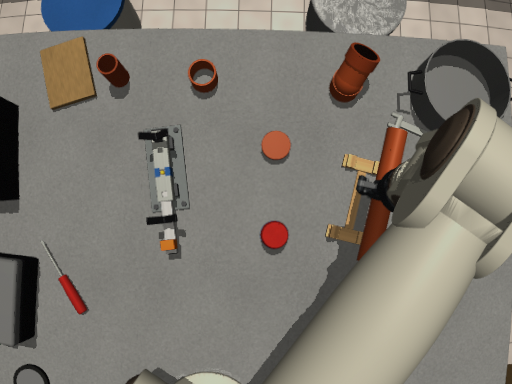

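{"api": "step_arm", "payload": {"dr": [[0,0,-0.02],[0,0,-0.06],[0,0,-0.1],[0,0,-0.14],[0,0,-0.18],[0,0,-0.22],[0,0,-0.26],[0,0,-0.3]], "xyz": [[0.05,0.3,0],[0.15,0.9,0],[0.25,1.7,0],[0.4,2.6,0],[0.5,3.5,0],[0.65,4.4,0],[0.8,5.3,0],[0.9,6.2,0]], "gripper": [0,0,0,0,0,0,0,0]}}

```text
time: 24.1
ee_pos: [0.5468, -0.0786, 0.2457]
tcp_rot: [180.0, -0.1, -175.5]
wrist_force: [1.5, 1.0, -4.9]
opening: 0.0381
```

```bash
python3 plan.py .563 .1097 .22 188.4
```

```text
t 24.1 pos [ 0.5468 -0.0786  0.2457] rot [ 1.7997e+02 -1.0000e-01 -1.7551e+02] F [ 1.46  0.97 -4.89] T [ 0.01 -0.08 -0.01] op 0.0381
xyz [-0.773, 4.661, 0.644] dr [0.0006, -0.0017, -0.0682]
```

{"api": "step_arm", "payload": {"dr": [[0,0,-0.03],[0,0,-0.06],[0,0,-0.068],[0,0,-0.068],[0,0,-0.068],[0,0,-0.068],[0,0,-0.068],[0,0,-0.068]], "xyz": [[-0.15,0.9,0],[-0.3,1.8,0],[-0.45,2.6,0],[-0.6,3.4,0],[-0.7,4.0,0.1],[-0.75,4.4,0.3],[-0.77,4.6,0.6],[-0.77,4.65,0.65]], "gripper": [0,0,0,0,0,0,0,0]}}

```text
time: 24.9
ee_pos: [0.5634, 0.1074, 0.218]
tcp_rot: [-180.0, -0.2, -171.7]
wrist_force: [-0.0, 0.2, -4.6]
opening: 0.0384
```

{"api": "step_arm", "payload": {"dr": [[0,0,0],[0,0,0],[0,0,0],[0,0,0],[0,0,0],[0,0,0],[0,0,0],[0,0,0]], "xyz": [[0,0,0],[0,0,0.2],[0,0,0.5],[0,0,0.8],[0,0,1.1],[0,0,1.2],[0,0,1.2],[0,0,1.2]], "gripper": [0,0,0,0,0,0,0,0]}}

```text
time: 25.7
ee_pos: [0.5644, 0.1071, 0.173]
tcp_rot: [180.0, 0.0, -171.8]
wrist_force: [-0.3, -0.1, -4.5]
opening: 0.0386
```

```bash
python3 plan.py .563 .1097 .113 188.4;  python3 - <<'E'
from h import *
for n in('side','top'):
    c=bot.camera(n); save(c,n+'10f.png');im=c['image'][:,:,::-1]
    im=im[60:220,130:350] if n=='side' else im[90:290,80:300]
    cv2.imwrite('pics/%s10.png'%n,cv2.resize(im,None,fx=3,fy=3,interpolation=cv2.INTER_CUBIC))
E
```

```text
t 25.7 pos [0.5644 0.1071 0.173 ] rot [ 1.8000e+02  1.0000e-02 -1.7176e+02] F [-0.31 -0.09 -4.45] T [ 0.04 -0.01 -0.  ] op 0.0386
xyz [0.026, 0.07, 1.5] dr [0.0, 0.0002, -0.0029]
```

View pics/side10.png

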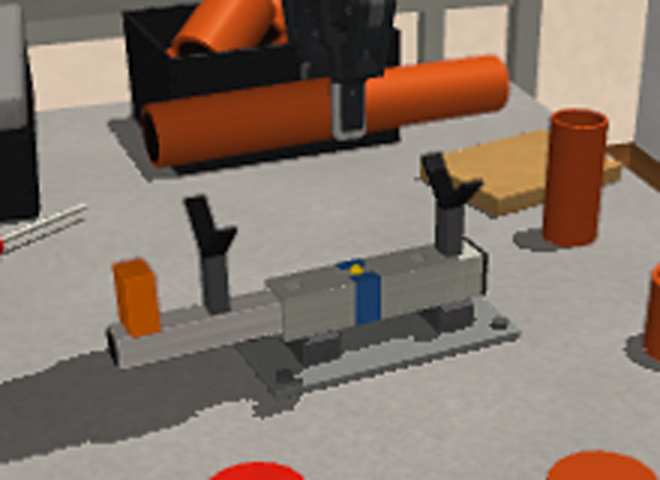

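View pics/top10.png

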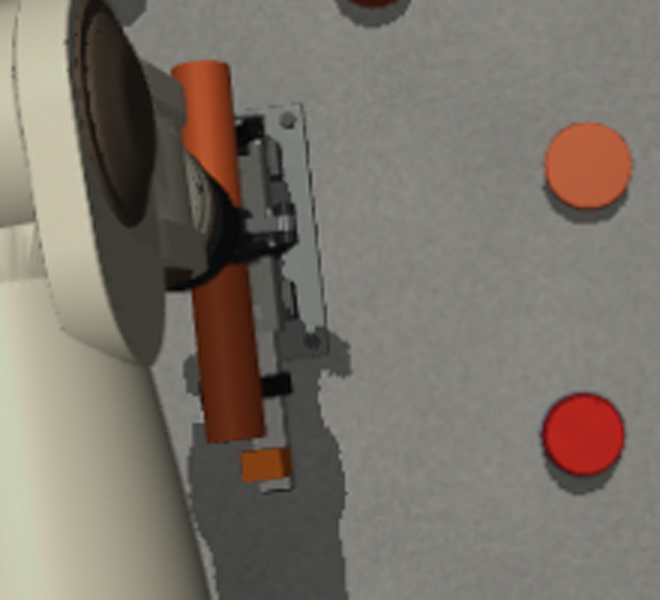

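{"api": "step_arm", "payload": {"dr": [[0,0,-0.003],[0,0,-0.003],[0,0,-0.003],[0,0,-0.003],[0,0,-0.003],[0,0,-0.003],[0,0,-0.003],[0,0,-0.003]], "xyz": [[0.02,0.05,0.1],[0.02,0.065,0.3],[0.02,0.065,0.55],[0.02,0.065,0.8],[0.02,0.065,1.0],[0.02,0.065,1.15],[0.02,0.065,1.22],[0.02,0.065,1.25]], "gripper": [0,0,0,0,0,0,0,0]}}

```text
time: 26.6
ee_pos: [0.5631, 0.1095, 0.1224]
tcp_rot: [180.0, -0.0, -171.6]
wrist_force: [0.1, 0.6, -4.6]
opening: 0.0384
```

```bash
python3 plan.py .563 .1097 .113 188.4;  python3 - <<'E'
from h import *
for n in('side',):
    c=bot.camera(n); save(c,n+'11f.png');im=c['image'][:,:,::-1]
    im=im[60:220,130:350] if n=='side' else im[90:290,80:300]
    cv2.imwrite('pics/%s11.png'%n,cv2.resize(im,None,fx=3.6,fy=3.6,interpolation=cv2.INTER_CUBIC))
E
```

```text
t 26.6 pos [0.5631 0.1095 0.1224] rot [ 1.8000e+02 -2.0000e-02 -1.7159e+02] F [ 0.05  0.57 -4.59] T [ 0.    0.02 -0.05] op 0.0384
xyz [0.002, 0.005, 0.235] dr [0.0, -0.0004, 0.0002]
```

View pics/side11.png

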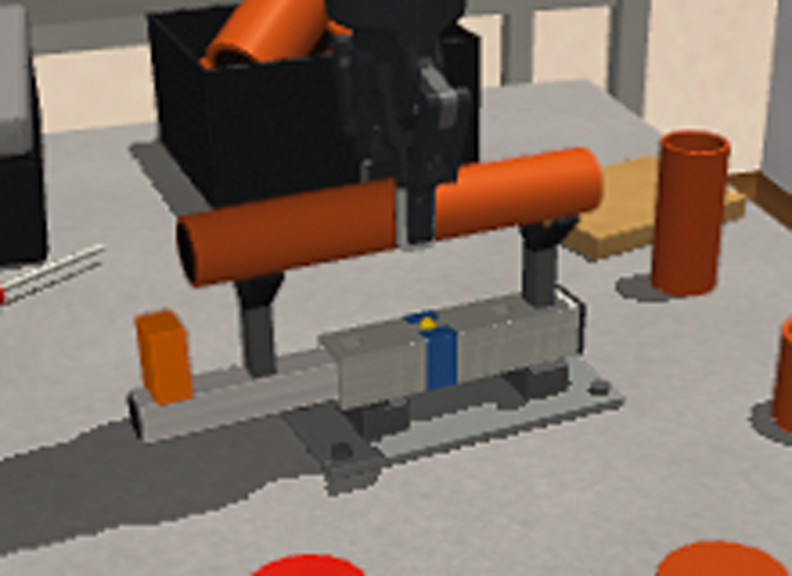

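The pipe is about 10 mm above both saddles and clear of the handle. I'll lower it slowly and watch the wrist force.

{"api": "step_arm", "payload": {"dr": [[0,0,0],[0,0,0],[0,0,0],[0,0,0],[0,0,0],[0,0,0],[0,0,0],[0,0,0]], "xyz": [[0,0,0.03],[0,0,0.06],[0,0,0.09],[0,0,0.12],[0,0,0.15],[0,0,0.18],[0,0,0.2],[0,0,0.2]], "gripper": [0,0,0,0,0,0,0,0]}}

```text
time: 27.45
ee_pos: [0.5631, 0.1095, 0.1145]
tcp_rot: [180.0, -0.0, -171.6]
wrist_force: [-0.1, 0.6, -4.4]
opening: 0.0385
```

```bash
python3 plan.py .563 .1097 .113 188.4
```

```text
t 27.45 pos [0.5631 0.1095 0.1145] rot [ 1.8000e+02 -2.0000e-02 -1.7159e+02] F [-0.11  0.65 -4.39] T [ 0.   -0.   -0.03] op 0.0385
xyz [0.001, 0.005, 0.038] dr [0.0, -0.0004, 0.0001]
```

{"api": "step_arm", "payload": {"dr": [[0,0,0],[0,0,0],[0,0,0],[0,0,0],[0,0,0],[0,0,0],[0,0,0],[0,0,0]], "xyz": [[0,0,0.01],[0,0,0.02],[0,0,0.03],[0,0,0.04],[0,0,0.05],[0,0,0.05],[0,0,0.05],[0,0,0.05]], "gripper": [0,0,0,0,0,0,0,0]}}

```text
time: 28.25
ee_pos: [0.5633, 0.1098, 0.1135]
tcp_rot: [180.0, 0.0, -171.6]
wrist_force: [-3.0, 2.0, 5.8]
opening: 0.0385
```

```bash
python3 plan.py .563 .1097 .113 188.4
```

```text
t 28.25 pos [0.5633 0.1098 0.1135] rot [ 1.7998e+02  5.0000e-02 -1.7159e+02] F [-3.02  2.03  5.83] T [ 0.25  0.59 -0.06] op 0.0385
xyz [0.008, -0.0, 0.013] dr [0.0004, 0.0008, 0.0002]
```

{"api": "step_arm", "payload": {"dr": [[0,0,0],[0,0,0],[0,0,0],[0,0,0],[0,0,0],[0,0,0],[0,0,0],[0,0,0]], "xyz": [[0,0,-0.01],[0,0,-0.01],[0,0,-0.01],[0,0,-0.01],[0,0,-0.01],[0,0,-0.01],[0,0,-0.01],[0,0,-0.01]], "gripper": [0.44,0.46,0.48,0.5,0.53,0.56,0.6,0.65], "squeeze": 20}}

```text
time: 29.05
ee_pos: [0.5632, 0.1095, 0.113]
tcp_rot: [-180.0, -0.0, -171.6]
wrist_force: [0.3, -0.3, 0.2]
opening: 0.0557
```

{"api": "step_arm", "payload": {"dr": [[0,0,0],[0,0,0],[0,0,0],[0,0,0],[0,0,0],[0,0,0],[0,0,0],[0,0,0]], "xyz": [[0,0,0],[0,0,0],[0,0,0],[0,0,0],[0,0,0],[0,0,0],[0,0,0],[0,0,0]], "gripper": [0.75,0.85,1,1,1,1,1,1]}}

```text
time: 29.85
ee_pos: [0.5631, 0.1095, 0.1131]
tcp_rot: [180.0, -0.0, -171.6]
wrist_force: [-0.2, -0.5, 0.6]
opening: 0.0853
```

```bash
python3 plan.py .563 .1097 .25 188.4;  python3 - <<'E'
from h import *
for n in('side',):
    c=bot.camera(n); save(c,n+'12f.png');im=c['image'][:,:,::-1]
    im=im[60:220,130:350] if n=='side' else im[90:290,80:300]
    cv2.imwrite('pics/%s12.png'%n,cv2.resize(im,None,fx=3.6,fy=3.6,interpolation=cv2.INTER_CUBIC))
E
```

```text
t 29.85 pos [0.5631 0.1095 0.1131] rot [ 1.8000e+02 -2.0000e-02 -1.7159e+02] F [-0.2  -0.47  0.58] T [-0.02 -0.06  0.02] op 0.0853
xyz [0.003, 0.005, -3.423] dr [0.0, -0.0003, 0.0002]
```

View pics/side12.png

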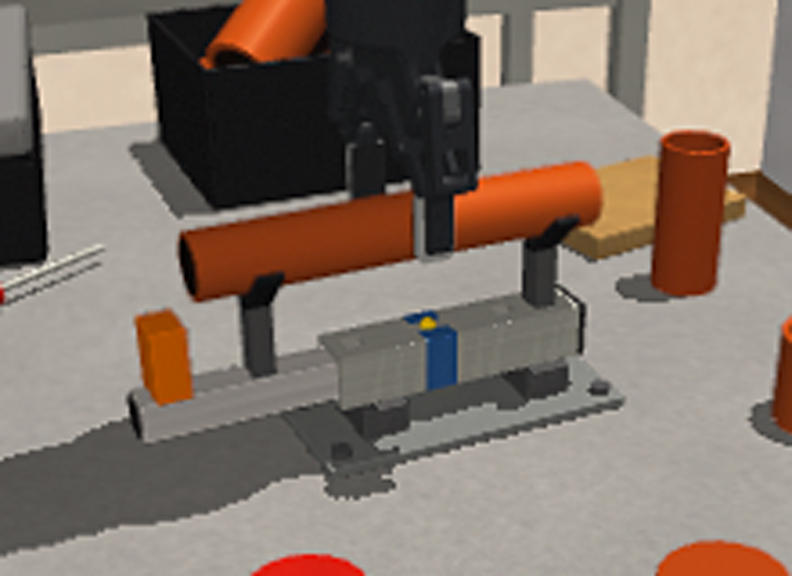

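The pipe is lying in both saddles and both fingers are clear of it. Next I'll lift straight up and then move aside.

{"api": "step_arm", "payload": {"dr": [[0,0,0],[0,0,0],[0,0,0],[0,0,0],[0,0,0],[0,0,0],[0,0,0],[0,0,0]], "xyz": [[0,0,-0.1],[0,0,-0.3],[0,0,-0.6],[0,0,-1.1],[0,0,-1.7],[0,0,-2.4],[0,0,-3.0],[0,0,-3.4]], "gripper": [1,1,1,1,1,1,1,1]}}

```text
time: 30.7
ee_pos: [0.5635, 0.1096, 0.2524]
tcp_rot: [180.0, 0.2, -171.6]
wrist_force: [0.4, 0.2, -0.0]
opening: 0.0857
```

{"api": "step_arm", "payload": {"dr": [[0,0,0],[0,0,0],[0,0,0],[0,0,0],[0,0,0],[0,0,0],[0,0,0],[0,0,0]], "xyz": [[0,-0.3,0],[0,-1,0],[0,-1.9,0],[0,-2.8,0],[0,-3.7,0],[0,-4.5,0],[0,-5,0],[0,-5,0]], "gripper": [1,1,1,1,1,1,1,1]}}

```text
time: 31.5
ee_pos: [0.5922, -0.0914, 0.2481]
tcp_rot: [-180.0, -0.1, -171.8]
wrist_force: [-0.2, 0.3, 0.2]
opening: 0.0852
```

```bash
python3 - <<'E'
from h import *
o=bot.get_obs(); print(o['time'],o['ee_pos'])
p=[.5963,.1146,np.radians(188.36)]; R=Ro.from_euler('z',p[2]).as_matrix()
W=lambda x,y=0,z=0:(R@np.array([x,y,z])+[p[0],p[1],0])
for n in('side','top'):
    c=bot.camera(n); save(c,n+'13f.png');im=c['image'][:,:,::-1].copy()
    q=proj(c,[W(.034,0,.128),W(.159,0,.128),W(-.091,0,.128)]); print(n,q.round(1).tolist())
    for r in bot.regions_of(c,'pipe')[:2]: print(r['p'],np.round(r['box'],1), cv2.minAreaRect(np.argwhere(r['region'])[:,::-1].astype(np.float32)))
    im=im[60:220,130:350] if n=='side' else im[90:270,60:280]
    cv2.imwrite('pics/%s13.png'%n,cv2.resize(im,None,fx=3.3,fy=3.3,interpolation=cv2.INTER_CUBIC))
E
```

```text
31.5 [ 0.5921713  -0.09140751  0.24805261]
side [[239.9, 123.1], [181.6, 134.2], [292.1, 113.6]]
0.97 [238.3 126.3 119.6  35.1] ((238.5384521484375, 122.69231414794922), (20.003843307495117, 117.66967010498047), 78.69007110595703)
0.41 [207.9 161.2  87.1  49.7] ((205.4461669921875, 154.46922302246094), (37.97660446166992, 86.91644287109375), 74.74488067626953)
top [[157.0, 177.2], [163.3, 236.5], [151.6, 119.3]]
0.81 [155.9 177.1  34.6 122.7] ((156.75247192382812, 177.02476501464844), (119.60346984863281, 19.602231979370117), 84.2894058227539)
```

View pics/side13.png

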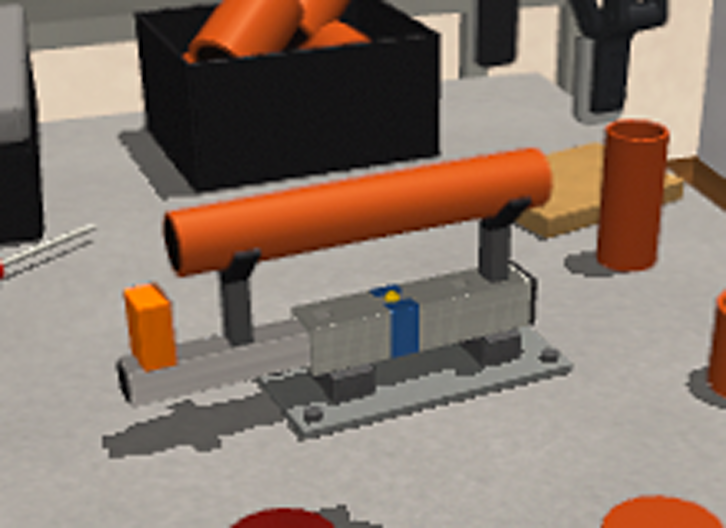

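View pics/top13f.png

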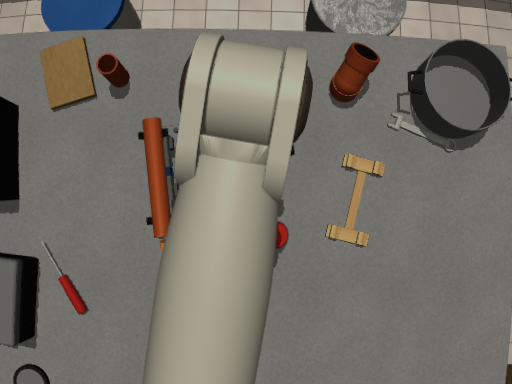

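```bash
python3 -c "
from workcell import bot
print(bot.get_obs()['qd'].round(2)); print(bot.job_done())"
```

```text
[ 0.73 -0.21  0.2   0.11 -0.02 -0.12]
the job is handed in; nothing more can be done
None
```

The bar is locked in the blue-banded hole and the pipe lies across both saddles. I handed the job in at about 32 s.

- **Locking:** I pulled the bar out slowly by the orange handle, about 24 mm in all. The button showed through the blue-banded hole, and the bar then stopped against it.
- **Proof tug:** The wrist read 17.4 N and then 18.3 N outward at two readings 0.8 s apart, with the bar not moving. That puts about 14 N on the button, and no reading came above 18.3 N. The button still showed up through the hole after I let go and again at the end.
- **Pipe:** I gripped it at its middle, carried it level and lowered it until the wrist felt the saddles. I opened the fingers slowly, then lifted clear and moved aside. In the last pictures it lies in both V saddles with its ends overhanging. Its middle is within about 1.5 px (roughly 2–3 mm) of where it belongs in both views. Where visible, the other things looked unmoved; the arm hid a little of the top view.

**Disagreements along the way:**
- Joint 6 ran into its 180° limit on the first approach, leaving the tool about 16 mm short, so I turned it half round and used the opposite grasp.
- As the button popped up, the wrist briefly read about 5 N pushing outward and 11 N up.
- The bar slid about 3 mm between the pop and the hard stop, a little more than the stated 2 mm of play.
- One network report of a second "pipe" in the last side view (p 0.41) did not match anything in the picture, so I ignored it.

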